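Close and tuck the lid of the dishwasher-tablet box

ROBOT

A 6-joint arm with a two-finger parallel gripper is mounted at the origin on a cart in front of the work surface, level with it; the furniture and walls round the work are solid. World frame = base frame: x ahead of the robot, y to its left, z up, the work surface at z = 0. Lengths are in m, angles in rad, forces in N, time in s.
With the tool pointing down it reaches from about 0.375 to 0.975 m from the base axis. Payload 3.8 kg.
Tool frame: the origin (TCP) lies on the centre line of the jaws, within the pads' length; the fingertips stand 14 mm ahead of it and the grasp point (between the pads) lies 5 mm behind it; z points along the fingers, x is the direction in which the jaws open and shut, and the axes are right-handed (so a half turn about z gives the same grasp; the last joint's range is limited). The gripper opens to 85 mm and grips with 20 to 120 N. Pads are 22 mm wide; open, the fingers measure 114 mm over their backs; the gripper's body (76 mm by 85 mm) begins 54 mm behind the grasp point. The pads swing forward as they close: fully open they stand 13 mm farther back than shut.
Start: joints at [1.113, 0.264, 1.604, -0, 1.274, -0.037], TCP at [0.276, 0.616, 0.217] pointing down, gripper open.
Joint ranges: [-2.63, 2.63], [-0.94, 2.18], [0.31, 2.57], [-1.31, 4.45], [0, 2.66], [-2.55, 2.55]. Speed limits (rad/s): [2.57, 2.57, 3.14, 3.14, 3.14, 3.14].

INTERFACE

Orientations are given as a unit quaternion [w, x, y, z].
In Python, from rig import robot, camera, get_calibration gives the robot as it stands. The module is installed in compiled form; this text tells all that it offers.
- The arm moves only by the shell command python3 -m crank 'ROWS' [OPENING] [FORCE]. ROWS is JSON, a list of rows, each a list of 4 numbers: the shift along the tool's x, y, z in mm, then the turn about the tool's z in rad. In form: [[tx, ty, tz, twist], ...]. A call has 1 to 20 rows; each row is the pose to reach, as a shift and turn from the pose measured when the call began, along the tool's axes at that moment; what a row does not reach only later rows make up. A row lasts 1/10 s, in which the tool goes at most 50 mm and 8.59 degrees, less where a joint would pass 70% of its speed; a pose out of reach is approached as far as the arm can. A call with a gripper value outside its range is refused whole. OPENING is the closure in counts, from 0 (fully open) to 255 (shut), set as the call begins (- or left out, the last holds). The fingers move at their own pace and stop on an object; FORCE is the grip in N (left out, the last holds). Time passes only in rows, so rows that repeat a pose let the fingers close. It gives the time, the measured TCP pose, the force and the opening at its end, in the units of the state.
- robot.state(): the state, without advancing time (a new reading comes with each control period).
- camera(name): name is "side" or "top" or "wrist"; returns the picture (480x640x3 uint8, red, green, blue); there is no depth.
- get_calibration(name): a dict with "mtx" (3x3 intrinsics, pixels), "R" (3x3) and "t" (3): a world point X has camera coordinates R X + t; the wrist camera has in their place "tool_from_camera" (4x4, takes a point from camera to tool coordinates, whose origin is the TCP and whose axes are the tool frame's). Camera axes: x right, y down, z forward; pixel columns grow to the right and rows downward; lengths in m; the calibration is good to about 2 mm. A picture is of the moment at which its call begins: read the wrist's pose just before it. get_calibration takes no time and is no camera call.
- robot.hand_in(): hands the job in, once; it reports no verdict.
The state is a dict: "clock": time; "joints": joint angles; "qd": joint speeds; "effort": joint torques, N m; "eef_pos": TCP position; "orientation": TCP orientation; "ft_force": force on the tool from outside, world axes, zero at the start; "moment": the same for the moment, N m; "finger_gap": opening from 0.0 (shut) to 1.0 (fully open).
Only numpy, scipy, OpenCV 4.12 (cv2) and the standard library are available. Lean on these libraries where they do the work, as an engineer would, in place of code of your own. Each camera call takes 0.05 s, during which the arm holds its last target. There are 200 camera calls.

TASK

The dishwasher-tablet box on the worktop stands open: fold its blue sprung lid all the way down by pushing on the lid's outer side with the fingertips, and while it is held flat push it on, away from its hinge, until its free edge is tucked fully home beneath the orange lip; then let go, so that the lip alone keeps the lid shut. Nothing is to be pinched, gripped or lifted: use only the tips or outsides of the fingers and keep them off the lid's grey inner face. Leave the box standing about where it is, and do not disturb the things around it.

Things in the scene. Friction and masses are not known exactly. Their poses are not given: they have to be found in the camera images.
- tablet_box: White open plastic box half full of dishwasher tablets, loose, about 0.9 kg, 150 (x) x 110 (y) x 70 mm high. Origin: centre of its underside. Own +x runs level from the lid's hinge (end at x = -75) to the orange lip (end at x = +75), z up. The hinge end faces roughly towards the robot. (Fixed scenery: a 331 mm table lamp at the back right, a 172 mm steel carafe at the back left, soap bottles behind.)
- lid_hinge (a point): Point on the hinge axis at mid-width, box frame (-71, 0, 74) mm; the axis lies along the box's y.
- lid_leaf (a joint): Angle of the lid (rad): 0 = folded flat over the box, 1.57 = standing upright, up to 1.95 = leaning back away from the lip. A spring (0.08 N m/rad, rest near 1.5) lifts the lid again whenever it is not held down or tucked; about 0.1 to 0.14 N m turns it shut.
- lid_panel (a joint): How far the blue lid panel is slid out of its hinge leaf (m), along the lid's plane away from the hinge: 0 = drawn in (as at the start), 0.014 = stop, fully home. It stays where left (friction about 1.5 N). Fold the lid with it drawn in: slid out more than about 3 mm, the edge lands on top of the lip instead of passing it.
- lid_ridge (a point): On the lid's outer face at mid-width: foot of the push ridge's steep hinge-side face, 85 mm (+ slide) from the hinge axis. Its x points along the panel away from the hinge, z out of the outer face (up when closed). The pale blue ridge is 90 mm wide, 7 mm high, and slopes off on its far side. The flat strip from 30 to 85 mm from the axis, marked by three thin dark lines, is free for a fingertip that pushes the ridge.
- lid_edge (a point): Middle of the lid's free edge, 123 mm (+ slide) from the hinge axis. The blue panel is 106 mm wide and 4 mm thick, and the hinge axis lies at mid-thickness. Within 30 mm of the axis the hinge leaf covers it, 5 mm above the axis.
- lip_edge (a point): Middle of the lower inner edge of the fixed orange lip, box frame (55, 0, 78.5) mm. The lip is 110 mm wide, 4 mm thick and reaches to the end of the box. Its underside lies 2.5 mm above the top of the flat lid, so the lid must be held nearly flat to slide beneath; fully home, 11 mm of the lid lie under it.
- lid_liner: Grey raised liner on the lid's inner face, 87 x 92 x 3 mm. Not to be touched by the fingers. Origin: on the hinge axis line of the lid panel.
- spice_jar: Clear spice jar with a red cap and green label, 46 wide, 109 high, standing just beside the tablet box on its -y side. Sizes in mm; origin: centre of the underside. A bystander, to be left alone.
- mandarin_a: Mandarin, about 49 across, lying just beside the tablet box on its +y side. Sizes in mm; origin: centre of the underside. A bystander, to be left alone.
- mandarin_b: Mandarin, about 46 across, farther to the left. Sizes in mm; origin: centre of the underside. A bystander, to be left alone.
- carton: Green food carton, 49 x 84 x 135, standing at the left. Sizes in mm; origin: centre of the underside. A bystander, to be left alone.
- oat_jar: Clip-top glass jar of oats, 80 x 68 x 114, at the far left. Sizes in mm; origin: centre of the underside. A bystander, to be left alone.
- fruit_tin: Food tin, 58 across, 72 high, at the right. Sizes in mm; origin: centre of the underside. A bystander, to be left alone.
- salt_mill: Salt shaker with grey cap, 44 across, 90 high, at the right. Sizes in mm; origin: centre of the underside. A bystander, to be left alone.
Things that resemble listed ones, but are neither listed nor needed, are in the scene too. Leave any turquoise look-alike of the tablet_box alone.

How it is judged:
On the way, in this order (a step that is already met when the one before it is completed fails the run):
1. the lid is folded down, level with the lip (value of joint lid_leaf below 0.1 rad).
2. its edge is tucked beneath the lip (value of joint lid_leaf below 0.04 rad and value of joint lid_panel above 0.01 m), for 0.2 s.
At the end, for the whole second after the job is handed in: The lid lies flat (angle under 0.04 rad) with its panel slid out at least 10 of 14 mm, so that its edge is beneath the lip; the box stands upright (within 0.05 rad), at rest, within 50 mm of where it stood (all of step 2 and angle between tablet_box's own z axis and vertical below 0.05 rad and distance of tablet_box from where it was at the start of the episode below 0.05 m and linear speed of tablet_box below 0.02 m/s); the robot touches nothing.
It fails at once if the fingers press on the lid's inner face (as in pinching the lid) (contact force between the fingers and lid_liner above 0.5 N).
It fails at once if the box is lifted or tipped (height (world z) of tablet_box above 0.012 m or angle between tablet_box's own z axis and vertical above 0.2 rad).
It fails at once if the box is shoved away (over 60 mm) (distance of tablet_box from where it was at the start of the episode above 0.06 m).
It fails at once if a bystander is moved by more than 30 mm (distance of any of spice_jar, mandarin_a, mandarin_b, carton, oat_jar, fruit_tin, salt_mill from where it was at the start of the episode above 0.03 m).
It also fails if it takes over 40 s, if anything falls off the work surface, if the arm or the gripper's body presses on something with over 40 N, if the wrist force passes 120 N, or if a joint passes its speed limit or range.

## Working session

There is one attempt and no reset: what is moved stays moved. The work goes in short steps, Python scripts to look and compute and a shell command to move; the robot and the scene stay as the last step left them, time stands still between calls to the robot, and variables do not carry over. Pictures are saved under pics/ and viewed, about 8 in all and at most 12, crops included, and the job is handed in when it is done.

```bash
mkdir -p pics; python3 - <<'E'
from rig import robot,camera,get_calibration
import cv2,numpy as np
for n in ("side","top"):
    im=camera(n); cv2.imwrite(f"pics/{n}0.png",im[:,:,::-1]); c=get_calibration(n)
    R=np.array(c["R"]);t=np.array(c["t"]);print(n,np.round(c["mtx"],1).tolist(),np.round(-R.T@t,3),np.round(R,3).tolist())
print(robot.state())
print(get_calibration("wrist"))
E
```

```text
side [[616.8, 0.0, 318.4], [0.0, 616.8, 246.1], [0.0, 0.0, 1.0]] [-0.153 -1.141  1.081] [[0.866, -0.499, -0.004], [-0.29, -0.496, -0.819], [0.407, 0.71, -0.574]]
top [[616.1, 0.0, 316.6], [0.0, 616.1, 245.9], [0.0, 0.0, 1.0]] [0.229 0.065 1.632] [[0.014, -1.0, -0.015], [-0.981, -0.011, -0.192], [0.192, 0.017, -0.981]]
{'clock': 0.1, 'joints': array([ 1.11307604e+00,  2.64668564e-01,  1.60527456e+00, -2.10615738e-05,
        1.27371763e+00, -3.69123952e-02]), 'qd': array([-4.50096192e-05, -1.11323768e-03, -2.78745352e-03, -6.37507709e-04,
       -3.76225944e-04, -9.96198131e-04]), 'effort': array([-2.48116639e-04, -5.16706181e+01, -3.68591881e+01, -5.16049045e-05,
        6.27165733e-03,  2.19613418e-05]), 'eef_pos': array([0.27543624, 0.61546405, 0.21547276]), 'orientation': array([ 5.38583611e-04,  8.39193316e-01,  5.43832243e-01, -8.82772365e-04]), 'ft_force': array([-0.32484336,  0.65539361, -0.07181575]), 'moment': array([-0.01674075,  0.00718071, -0.00211694]), 'finger_gap': 0.9989525116237619}
{'mtx': array([[414.91323542,   0.        , 315.94102105],
       [  0.        , 414.91323542, 236.47020539],
       [  0.        ,   0.        ,   1.        ]]), 'tool_from_camera': array([[ 9.99999479e-01, -7.88536059e-04,  6.47512091e-04,
        -1.19024717e-03],
       [ 5.92045622e-04,  9.65288866e-01,  2.61183948e-01,
        -6.56811943e-02],
       [-8.30989173e-04, -2.61183429e-01,  9.65288830e-01,
        -1.56339726e-01],
       [ 0.00000000e+00,  0.00000000e+00,  0.00000000e+00,
         1.00000000e+00]])}
```

View pics/side0.png

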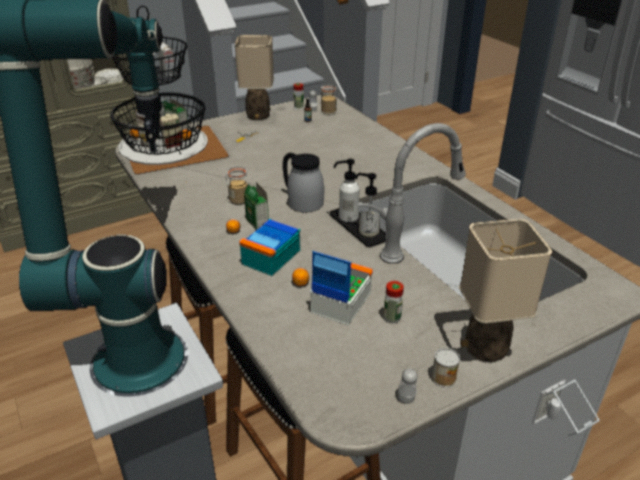

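View pics/top0.png

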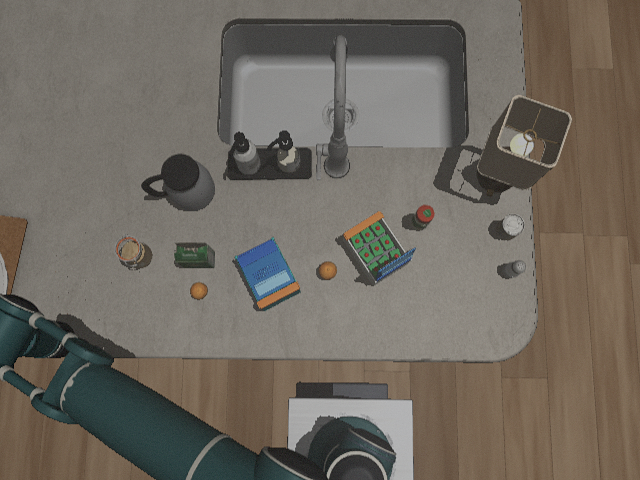

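White box, lid open: side (340,285), top (378,248). The turquoise look-alike is closed, at side (270,247) and top (267,272). I choose the white one. Next I measure its lip and lid.

```bash
cat > h.py <<'E'
from rig import robot,camera,get_calibration
import cv2,numpy as np
from scipy.spatial.transform import Rotation as Ro
def rays(n,px):
    c=get_calibration(n);R=np.array(c["R"]);t=np.array(c["t"]);K=np.array(c["mtx"])
    p=np.c_[np.asarray(px,float),np.ones(len(px))]
    return -R.T@t,(R.T@np.linalg.inv(K)@p.T).T
def onz(n,px,z):
    o,d=rays(n,px); return o+d*((z-o[2])/d[:,2])[:,None]
def proj(n,X):
    c=get_calibration(n);q=(np.array(c["mtx"])@(np.array(c["R"])@np.atleast_2d(X).T+np.array(c["t"])[:,None])).T
    return q[:,:2]/q[:,2:]
def mask(im,lo,hi,roi):
    m=cv2.inRange(cv2.cvtColor(im,cv2.COLOR_RGB2HSV),lo,hi);k=np.zeros_like(m);x0,y0,x1,y1=roi;k[y0:y1,x0:x1]=m[y0:y1,x0:x1];return k
def pose():
    s=robot.state();q=s["orientation"];return np.array(s["eef_pos"]),Ro.from_quat([q[1],q[2],q[3],q[0]]).as_matrix()
E
python3 - <<'E'
from h import *
top=cv2.imread("pics/top0.png")[:,:,::-1].copy();side=cv2.imread("pics/side0.png")[:,:,::-1].copy()
m=mask(top,(5,120,80),(20,255,255),(335,205,395,260))
c=max(cv2.findContours(m,0,2)[0],key=cv2.contourArea);b=cv2.boxPoints(cv2.minAreaRect(c))
P=onz("top",b,.0825);print("lip",cv2.contourArea(c),b.round(1).tolist(),P.round(4).tolist(),P.mean(0))
print([round(float(np.linalg.norm(P[i]-P[(i+1)%4])),4) for i in range(4)])
m=mask(top,(100,90,40),(125,255,255),(350,230,430,300))
c=max(cv2.findContours(m,0,2)[0],key=cv2.contourArea);print("lid top",cv2.minAreaRect(c),cv2.boxPoints(cv2.minAreaRect(c)).round(1).tolist())
m=mask(side,(100,90,40),(125,255,255),(300,235,375,310))
c=max(cv2.findContours(m,0,2)[0],key=cv2.contourArea);print("lid side",cv2.approxPolyDP(c,3,True)[:,0].tolist())
a=cv2.resize(top[195:300,330:450],None,fx=5,fy=5,interpolation=2);b=cv2.resize(side[240:330,300:410],None,fx=5,fy=5,interpolation=2)
cv2.imwrite("pics/crop0.png",np.hstack([a[:450,:400],b[:450,:400]])[:,:,::-1])
# jar, mandarin
for n,px,z in(("jar",(425,213),.109),("mand",(327,270),.025)):print(n,onz("top",[px],z).round(3))
E
```

```text
lip 288.0 [[342.20001220703125, 233.60000610351562], [379.6000061035156, 210.1999969482422], [383.6000061035156, 216.60000610351562], [346.20001220703125, 240.0]] [[0.5643, 0.0261, 0.0825], [0.6272, -0.0702, 0.0825], [0.6103, -0.0804, 0.0825], [0.5477, 0.0158, 0.0825]] [ 0.58737735 -0.02718178  0.0825    ]
[0.1151, 0.0197, 0.1148, 0.0196]
lid top ((396.6883239746094, 259.79736328125), (2.5907793045043945, 43.56450271606445), 57.65255355834961) [[377.6000061035156, 270.3999938964844], [414.3999938964844, 247.0], [415.79998779296875, 249.1999969482422], [379.0, 272.5]]
lid side [[313, 251], [312, 290], [345, 302], [349, 262]]
jar [[ 0.614 -0.183  0.109]]
mand [[0.478 0.064 0.025]]
```

View pics/crop0.png

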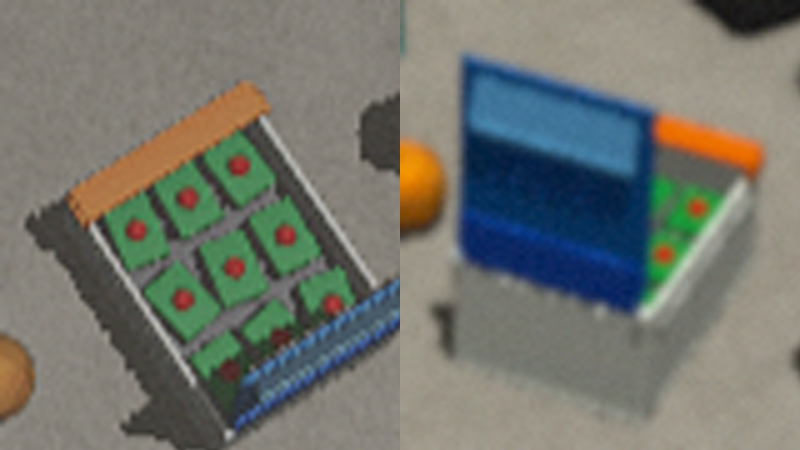

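The crop confirms the choice. It shows the white box and the blue lid standing about upright, with the pale ridge near its free edge. The lip measures 115 x 20 mm against 110 x 20 given, so it is consistent. Now the box frame, a lid check and the approach rows.

```bash
cat >> h.py <<'E'
th=np.radians(33.1);ex=np.array([np.cos(th),np.sin(th),0]);ey=np.array([-ex[1],ex[0],0])
O=np.array([.5874,-.0272,0])-.065*ex
def B(x,y,z): return O+(ex*x+ey*y+np.array([0,0,z]))  # box frame, m
def rel(X):
    p,R=pose(); return (R.T@(np.asarray(X)-p)*1000).round(0).tolist()
def inbox():
    p,R=pose();d=p-O;return np.round([d@ex*1000,d@ey*1000,d[2]*1000],1),np.degrees(np.arctan2(R[1,0],R[0,0])).round(1)
E
python3 - <<'E'
from h import *
print("O",O)
for a in(1.4,1.5,1.6):
    E=lambda s:B(-.071+.123*np.cos(a),s*.053,.074+.123*np.sin(a))
    print(a,proj("top",[E(1),E(-1)]).round(1).tolist(),proj("side",[E(1),E(-1)]).round(1).tolist())
print(proj("side",[B(-.071,.053,.074),B(-.071,-.053,.074)]).round(1).tolist())
for X in((.33,.5,.3),(.43,.2,.3),B(-.113,0,.30)):print(X,rel(X))
print(inbox())
E
```

```text
O [ 0.53294828 -0.06269663  0.        ]
1.4 [[373.7, 266.2], [411.1, 242.5]] [[314.4, 247.4], [353.3, 258.7]]
1.5 [[376.6, 270.4], [414.1, 246.7]] [[312.2, 249.5], [351.2, 260.9]]
1.6 [[379.5, 274.8], [417.0, 251.0]] [[309.9, 251.9], [349.1, 263.5]]
[[311.1, 290.0], [348.5, 301.9]]
(0.33, 0.5, 0.3) [-83.0, 97.0, -84.0]
(0.43, 0.2, 0.3) [-316.0, 311.0, -84.0]
[ 0.43828607 -0.12440615  0.3       ] [-609.0, 451.0, -83.0]
(array([154.6, 708.7, 215.5]), np.float64(65.9))
```

```bash
python3 -m crank '[[0,0,-40,0],[-25,30,-70,0],[-55,65,-84,0],[-83,97,-84,0.1],[-115,125,-84,0.23],[-147,155,-84,0.36],[-180,185,-84,0.49],[-212,216,-84,0.62],[-246,246,-84,0.75],[-280,278,-84,0.88],[-316,311,-84,1.01],[-356,330,-84,1.14],[-396,350,-84,1.27],[-436,369,-84,1.4],[-476,388,-84,1.53],[-516,407,-84,1.66],[-550,423,-84,1.79],[-585,440,-84,1.92],[-609,451,-84,2.05],[-609,451,-84,2.14]]' 255 20; python3 - <<'E'
from h import *
print(inbox(),robot.state()["joints"].round(2),robot.state()["finger_gap"]);print(rel(B(-.113,0,.3)))
E
```

```text
clock: 2.1
eef_pos: [0.4378, -0.1275, 0.3001]
orientation: [0.002, 0.878, -0.479, -0.0]
ft_force: [-0.5, 0.4, 0.4]
finger_gap: 0.001
(array([-115.1,   -2.3,  300.1]), np.float64(-57.2)) [-0.34 -0.2   1.93 -0.    1.41  0.66] 0.0012843895914521105
[-2.0, -2.0, 0.0]
```

```bash
python3 -m crank '[[-2,0,40,0],[-2,0,80,0],[-2,0,115,0],[-2,0,136,0],[-2,0,136,0]]'; python3 - <<'E'
from h import *
print(inbox(),robot.state()["ft_force"])
w=camera("wrist");s=camera("side")
cv2.imwrite("pics/w1.png",np.hstack([cv2.resize(w,(400,300)),cv2.resize(s[190:340,270:420],(400,300)) ])[:,:,::-1])
E
```

```text
clock: 2.6
eef_pos: [0.433, -0.125, 0.1599]
orientation: [0.002, 0.878, -0.479, -0.004]
ft_force: [0.3, 0.1, 0.1]
finger_gap: 0.001
(array([-117.8,    2.4,  159.9]), np.float64(-57.2)) [0.27778291 0.10481584 0.08630537]
```

View pics/w1.png

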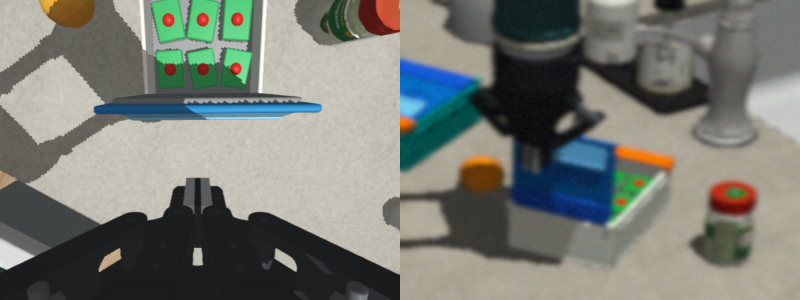

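The wrist view shows the closed tips at (197,185), behind the lid (edge at y≈108) and centred on it. I fold in an arc about the hinge and look part-way.

```bash
python3 -m crank '[[1,-15,0,0],[2,-30,0,0],[2,-39,0,0],[2,-45,1,0],[2,-50,2,0],[2,-56,4,0],[2,-61,6,0],[2,-67,9,0],[2,-72,12,0],[2,-76,15,0],[2,-81,19,0],[2,-85,23,0],[2,-89,28,0],[2,-92,33,0],[2,-95,38,0],[2,-95,38,0]]'; python3 - <<'E'
from h import *
print(inbox(),robot.state()["ft_force"])
w=camera("wrist");s=camera("side")
cv2.imwrite("pics/w2.png",np.hstack([cv2.resize(w,(400,300)),cv2.resize(s[190:340,270:420],(400,300)) ])[:,:,::-1])
E
```

```text
clock: 4.3
eef_pos: [0.5206, -0.0753, 0.1274]
orientation: [-0.0, 0.878, -0.479, 0.002]
ft_force: [4.6, 4.1, 6.3]
finger_gap: 0.0
(array([-17.3,  -3.8, 127.4]), np.float64(-57.2)) [4.55033152 4.10110841 6.31701658]
```

View pics/w2.png

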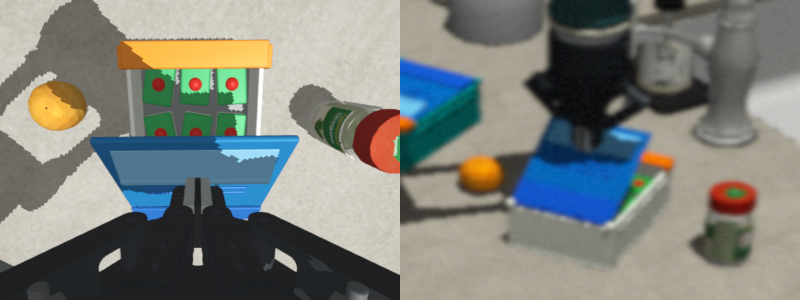

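```bash
python3 - <<'E'
from h import *
print(inbox(),robot.state()["ft_force"],robot.state()["qd"].round(3))
w=cv2.imread("pics/w2.png")
w=camera("wrist");t=camera("top")
c=get_calibration("wrist");T=np.array(c["tool_from_camera"]);K=np.array(c["mtx"])
p,R=pose()
def pw(X):
    q=np.linalg.inv(T)@np.r_[R.T@(np.array(X)-p),1];q=K@q[:3];return (q[:2]/q[2]).round(1)
# predicted tool tip, lip edge
print("tip front",pw(p+R@[0,-.011,.014]),"tip centre",pw(p+R@[0,0,.014]),"lip inner",pw(B(.055,0,.0825)),pw(B(.055,.055,.0825)),pw(B(.055,-.055,.0825)))
for a in(.4,.5,.6,.7):
  f=lambda r,y,o=.002:B(-.071+r*np.cos(a)-o*np.sin(a),y,.074+r*np.sin(a)+o*np.cos(a))
  print(a,"edge",pw(f(.123,.053)),pw(f(.123,-.053)),"foot",pw(f(.085,0)),pw(f(.085,.045)),"leaf30",pw(f(.030,.053)))
a=w[150:400,100:540];cv2.imwrite("pics/w3.png",cv2.resize(a,None,fx=1.8,fy=1.8)[:,:,::-1])
E
```

```text
(array([-17.5,  -4. , 127.6]), np.float64(-57.2)) [3.31643557 3.49308957 6.66978147] [-0.002 -0.002  0.003 -0.001  0.    -0.001]
tip front [314. 255.] tip centre [314. 279.] lip inner [304.3 108.4] [186.  109.2] [422.7 107.6]
0.4 edge [161.6 142.5] [442.6 140.6] foot [304.4 223. ] [200.5 223.7] leaf30 [203.8 310.1]
0.5 edge [152.1 159.7] [450.7 157.6] foot [304.1 236.2] [196.4 236.9] leaf30 [202.7 315. ]
0.6 edge [142.5 182.1] [459.  179.9] foot [303.8 251.7] [192.5 252.5] leaf30 [201.7 320.3]
0.7 edge [133.  210.1] [467.2 207.8] foot [303.5 269.6] [188.8 270.4] leaf30 [200.8 326. ]
```

View pics/w3.png

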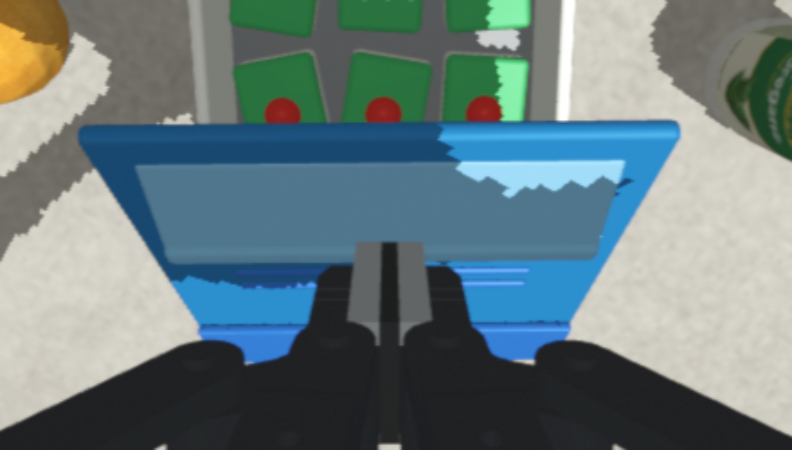

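```bash
python3 - <<'E'
from h import *
for z in(.172,.165,.16,.153,.146,.139,.132):print(z,proj("side",B(-.1178,.0024,z)).round(1), "now",proj("side",B(-.0175,-.004,z-.0323)).round(1))
s=camera("side");print(inbox(),robot.state()["ft_force"])
a=cv2.resize(s[220:310,290:390],(500,450),interpolation=2)
b=cv2.imread("pics/w1.png")[70:220,480:620];b=cv2.resize(b,(300,450))
cv2.imwrite("pics/s4.png",np.hstack([a[:,:,::-1],b]))
E
```

```text
0.172 [[320.3 275.2]] now [[340.4 264.4]]
0.165 [[320.3 277.5]] now [[340.3 266.6]]
0.16 [[320.3 279.2]] now [[340.3 268.2]]
0.153 [[320.4 281.5]] now [[340.2 270.3]]
0.146 [[320.4 283.7]] now [[340.2 272.5]]
0.139 [[320.4 286. ]] now [[340.1 274.7]]
0.132 [[320.4 288.2]] now [[340.1 276.8]]
(array([-17.6,  -3.9, 127.7]), np.float64(-57.2)) [3.87390321 3.66781202 5.27629105]
```

View pics/s4.png

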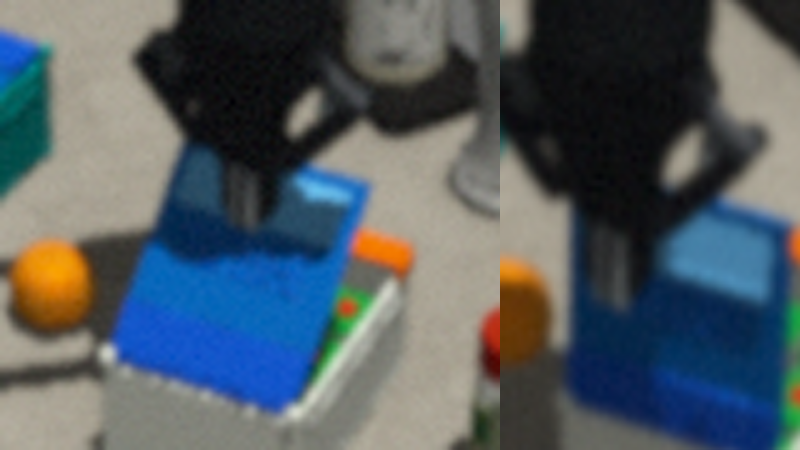

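The wrist view has the shut fingertips at (317,284) and the side view has them at (339,266). Both put the tips about 9 mm *behind* the TCP, not 14 mm ahead, and they are resting on the ridge crest with the lid at ≈0.7 rad. I back off behind the ridge and continue using the measured tip offset.

```bash
python3 -m crank '[[0,4,-4,0],[0,12,-4,0],[0,20,-4,0],[0,25,-3,0],[0,25,-3,0],[0,25,-3,0]]'; python3 - <<'E'
from h import *
print(inbox(),robot.state()["ft_force"])
w=camera("wrist");s=camera("side")
cv2.imwrite("pics/w5.png",np.hstack([cv2.resize(w[100:400,100:500],(400,300)),cv2.resize(s[220:310,290:390],(400,300)) ])[:,:,::-1])
E
```

```text
clock: 5.15
eef_pos: [0.4989, -0.0893, 0.1303]
orientation: [-0.0, 0.878, -0.479, 0.002]
ft_force: [0.7, -0.0, -0.1]
finger_gap: -0.002
(array([-43.1,  -3.7, 130.3]), np.float64(-57.3)) [ 0.71782569 -0.01121597 -0.08270274]
```

View pics/w5.png

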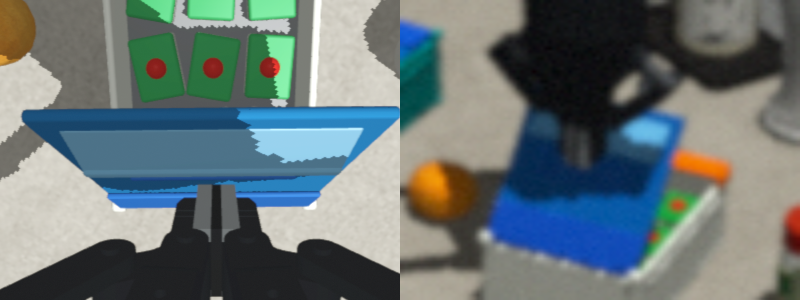

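The tip at (215,185) is now behind the ridge (lower border y≈178), with almost no force. I continue the fold.

```bash
python3 -m crank '[[0,-5,4,0],[0,-10,8,0],[0,-14,13,0],[0,-17,18,0],[0,-20,23,0],[0,-23,29,0],[0,-25,35,0],[0,-27,41,0],[0,-28,46,0],[0,-28,46,0],[0,-28,46,0]]'; python3 - <<'E'
from h import *
print(inbox(),robot.state()["ft_force"])
w=camera("wrist");s=camera("side")
cv2.imwrite("pics/w6.png",np.hstack([cv2.resize(w[100:400,100:500],(400,300)),cv2.resize(s[220:310,290:390],(400,300)) ])[:,:,::-1])
E
```

```text
clock: 6.35
eef_pos: [0.5225, -0.0742, 0.0842]
orientation: [0.0, 0.878, -0.479, 0.001]
ft_force: [-0.9, -1.1, 1.6]
finger_gap: 0.0
(array([-15. ,  -3.9,  84.2]), np.float64(-57.3)) [-0.92838741 -1.10853929  1.5713199 ]
```

View pics/w6.png

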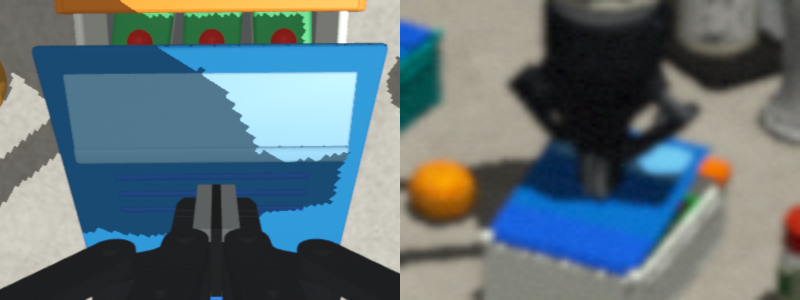

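The tip at (215,185) is clear of the ridge foot (y≈162), the lines are visible and the fold is continuing well. Now down to flat with a light press.

```bash
python3 -m crank '[[0,0,3,0],[0,0,6,0],[0,0,9,0],[0,0,12,0],[0,0,15,0],[0,0,17,0],[0,0,19,0],[0,0,21,0],[0,0,21,0],[0,0,21,0]]'; python3 - <<'E'
from h import *
print(inbox(),robot.state()["ft_force"])
w=camera("wrist")
cv2.imwrite("pics/w7.png",w[:,:,::-1])
c=get_calibration("wrist");T=np.array(c["tool_from_camera"]);K=np.array(c["mtx"]);p,R=pose()
def pw(X):
    q=np.linalg.inv(T)@np.r_[R.T@(np.array(X)-p),1];q=K@q[:3];return (q[:2]/q[2]).round(1).tolist()
for a in(0,.05,.1,.2): print(a,[pw(B(-.071+.123*np.cos(a),y,.076+.123*np.sin(a))) for y in(.053,-.053)])
print("lip",pw(B(.055,.055,.0825)),pw(B(.055,-.055,.0825)),"foot",pw(B(.014,.045,.076)))
E
```

```text
clock: 7.45
eef_pos: [0.5225, -0.0742, 0.0633]
orientation: [0.0, 0.878, -0.479, 0.001]
ft_force: [0.6, 0.0, 1.4]
finger_gap: -0.0
(array([-15.1,  -4. ,  63.3]), np.float64(-57.3)) [6.37929956e-01 3.20416633e-04 1.35108685e+00]
0 [[141.3, 120.0], [459.1, 117.7]]
0.05 [[133.5, 120.3], [465.5, 117.9]]
0.1 [[125.2, 121.6], [472.4, 119.2]]
0.2 [[106.7, 128.2], [487.8, 125.5]]
lip [125.5, 110.0] [473.1, 107.5] foot [176.0, 230.3]
```

View pics/w7.png

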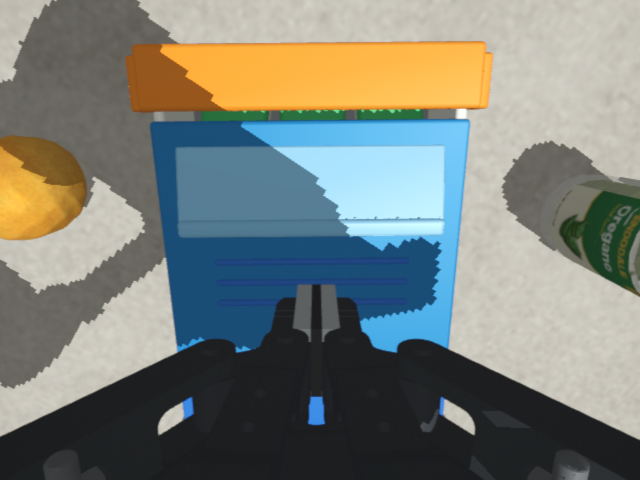

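The lid lies flat: edge width 317 px against 318 predicted, with the edge at y=121 just short of the lip at y=109. I press a little harder and check the force before sliding.

```bash
python3 -m crank '[[0,0,2,0],[0,0,4,0],[0,0,6,0],[0,0,6,0],[0,0,6,0]]'; python3 -c "
from h import *
print(inbox())"
```

```text
clock: 8.0
eef_pos: [0.523, -0.0743, 0.0603]
orientation: [-0.0, 0.878, -0.479, 0.002]
ft_force: [-6.4, 2.5, 20.4]
finger_gap: -0.001
(array([-14.7,  -4.3,  60.3]), np.float64(-57.3))
```

```bash
python3 -m crank '[[0,-2,1.5,0],[0,-4,1.5,0],[0,-6,1.5,0],[0,-8,1.5,0],[0,-10,1.5,0],[0,-12,1.5,0],[0,-14,1.5,0],[0,-16,1.5,0],[0,-18,1.5,0],[0,-20,1.5,0],[0,-22,1.5,0],[0,-24,1.5,0]]'; python3 -c "
from h import *
print(inbox());w=camera('wrist');cv2.imwrite('pics/w8.png',w[:,:,::-1])
m=mask(w,(95,80,60),(125,255,255),(130,60,500,300));print(cv2.boundingRect(m));m=mask(w,(5,120,80),(20,255,255),(110,0,500,200));print('lip',cv2.boundingRect(m))"
```

```text
clock: 9.2
eef_pos: [0.5409, -0.0632, 0.0602]
orientation: [0.002, 0.878, -0.479, 0.0]
ft_force: [-10.1, -7.4, 16.4]
finger_gap: -0.001
(array([ 6.4, -4.8, 60.2]), np.float64(-57.2))
(155, 178, 306, 122)
lip (127, 114, 361, 66)
```

View pics/w8.png

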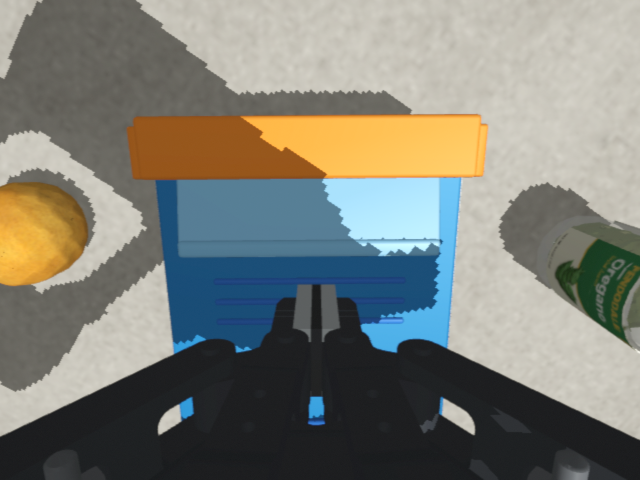

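```bash
python3 -c "
from h import *
c=get_calibration('wrist');T=np.array(c['tool_from_camera']);K=np.array(c['mtx']);p,R=pose()
def hit(u,v,z):
    d=R@T[:3,:3]@np.linalg.inv(K)@[u,v,1];o=p+R@T[:3,3];X=o+d*(z-o[2])/d[2]-O;return np.round([X@ex*1e3,X@ey*1e3],1)
print('lip in',hit(306,178,.0825),'lip out',hit(306,114,.0825),'crest hyp',hit(306,256,.083),hit(306,256,.076),'crest240',hit(306,240,.083),'line',hit(306,280.5,.076),'line3',hit(306,321,.076),'tip',hit(317,284,.076))
print('ends',hit(132,178,.0825),hit(482,178,.0825),robot.state()['ft_force'])
"
```

```text
lip in [55.5 -2.7] lip out [75.3 -2.9] crest hyp [29.3 -2.4] [27.  -2.2] crest240 [34.9 -2.4] line [17.7 -2.1] line3 [ 1.7 -1.9] tip [16.4 -6. ]
ends [55.9 53.3] [ 55.2 -59.4] [-9.76592448 -5.78895152 15.53415895]
```

The crest lies 26 mm from the lip edge (27 mm if fully home), and the lip is at 55.5 mm, so the box has not moved. I take the load off and lift straight up.

```bash
python3 -m crank '[[0,0,-1,0],[0,0,-4,0],[0,0,-10,0],[0,0,-25,0],[0,0,-50,0],[0,0,-80,0],[0,0,-110,0],[0,0,-140,0],[0,0,-140,0],[0,0,-140,0]]'; python3 -c "
from h import *
c=get_calibration('wrist');T=np.array(c['tool_from_camera']);K=np.array(c['mtx']);p,R=pose()
w=camera('wrist');t=camera('top')
cv2.imwrite('pics/w9.png',np.hstack([cv2.resize(w[100:400,120:520],(400,300)),cv2.resize(t[195:300,310:450],(400,300))])[:,:,::-1])
def hit(u,v,z):
    d=R@T[:3,:3]@np.linalg.inv(K)@[u,v,1];o=p+R@T[:3,3];X=o+d*(z-o[2])/d[2]-O;return np.round([X@ex*1e3,X@ey*1e3],1)
g=cv2.cvtColor(w,cv2.COLOR_RGB2HSV)[:,300]
m=mask(w,(5,120,80),(20,255,255),(150,100,470,400));x,y,ww,h=cv2.boundingRect(m);print('lip',x,y,ww,h,hit(x+ww/2,y+h,.0825))
pr=[(v,hit(300,v,.083)[0],g[v].tolist()) for v in range(y+h,y+h+90,3)];print(*pr,sep='\n')
"
```

```text
clock: 10.25
eef_pos: [0.5423, -0.0624, 0.202]
orientation: [0.002, 0.878, -0.479, 0.002]
ft_force: [-0.1, -0.5, -0.8]
finger_gap: -0.003
lip 150 121 250 99 [10.3 21.7]
(220, np.float64(10.3), [106, 170, 228])
(223, np.float64(8.2), [101, 157, 232])
(226, np.float64(6.1), [101, 157, 233])
(229, np.float64(4.0), [101, 159, 228])
(232, np.float64(1.9), [106, 180, 222])
(235, np.float64(-0.2), [101, 158, 233])
(238, np.float64(-2.4), [101, 158, 232])
(241, np.float64(-4.5), [101, 158, 232])
(244, np.float64(-6.7), [101, 159, 232])
(247, np.float64(-8.8), [101, 160, 231])
(250, np.float64(-11.0), [101, 160, 231])
(253, np.float64(-13.2), [101, 161, 231])
(256, np.float64(-15.4), [101, 162, 231])
(259, np.float64(-17.6), [101, 164, 229])
(262, np.float64(-19.8), [101, 164, 229])
(265, np.float64(-22.0), [101, 165, 229])
(268, np.float64(-24.2), [101, 165, 229])
(271, np.float64(-26.4), [101, 166, 228])
(274, np.float64(-28.7), [101, 167, 228])
(277, np.float64(-30.9), [101, 168, 228])
(280, np.float64(-33.2), [101, 170, 227])
(283, np.float64(-35.5), [101, 167, 222])
(286, np.float64(-37.7), [90, 8, 90])
(289, np.float64(-40.0), [90, 11, 91])
(292, np.float64(-42.3), [90, 8, 90])
(295, np.float64(-44.6), [90, 11, 90])
(298, np.float64(-46.9), [98, 11, 91])
(301, np.float64(-49.3), [90, 11, 91])
(304, np.float64(-51.6), [90, 8, 90])
(307, np.float64(-53.9), [90, 8, 90])
```

View pics/w9.png

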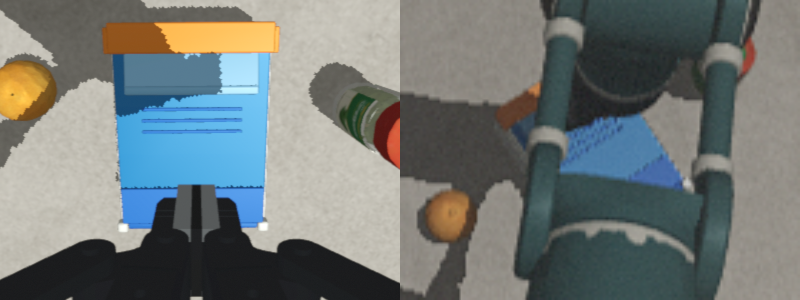

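```bash
python3 -c "
from h import *
c=get_calibration('wrist');T=np.array(c['tool_from_camera']);K=np.array(c['mtx']);p,R=pose()
w=cv2.imread('pics/w9.png')[:,:,::-1].copy();hs=cv2.cvtColor(w,cv2.COLOR_RGB2HSV)
def hit(u,v,z):
    d=R@T[:3,:3]@np.linalg.inv(K)@[u,v,1];o=p+R@T[:3,3];X=o+d*(z-o[2])/d[2]-O;return np.round([X@ex*1e3,X@ey*1e3],1)
for v in range(48,100,2):print(v+100,hs[v,240].tolist(),hit(360,v+100.5,.0825)[0],hit(360,v+100.5,.076)[0])
"
```

```text
148 [19, 148, 255] 56.2 55.8
150 [19, 150, 255] 55.0 54.5
152 [12, 131, 233] 53.7 53.2
154 [100, 83, 246] 52.4 51.9
156 [100, 83, 249] 51.1 50.6
158 [100, 82, 249] 49.9 49.3
160 [100, 82, 250] 48.6 48.0
162 [100, 81, 250] 47.3 46.7
164 [100, 80, 251] 46.0 45.4
166 [100, 79, 251] 44.7 44.1
168 [100, 79, 252] 43.4 42.7
170 [100, 79, 252] 42.1 41.4
172 [100, 79, 253] 40.8 40.1
174 [100, 78, 253] 39.5 38.7
176 [100, 77, 254] 38.2 37.4
178 [100, 76, 254] 36.9 36.1
180 [100, 76, 255] 35.6 34.7
182 [100, 75, 255] 34.3 33.4
184 [100, 77, 250] 33.0 32.0
186 [100, 96, 213] 31.6 30.7
188 [95, 54, 255] 30.3 29.3
190 [96, 59, 255] 29.0 27.9
192 [98, 64, 255] 27.6 26.6
194 [101, 123, 219] 26.3 25.2
196 [101, 137, 243] 25.0 23.8
198 [101, 139, 242] 23.6 22.4
```

```bash
python3 -c "
from rig import robot
print(robot.state()['ft_force']);print(robot.hand_in())"
```

```text
[ 0.7117615  -0.62638715 -0.17617991]
the job is handed in; nothing more can be done
None
```

I folded the blue lid down with the shut fingertips, slid its edge under the orange lip, let go and handed the job in. After I lifted clear, the lid stayed shut on the lip alone.

**Last checks**
- **Tuck:** the gap from lip edge to ridge measured about 26 mm. 27 mm means fully home, so the panel is slid out about 14 mm.
- **Box:** with the lid tucked, the lip measured at 55.5 mm along the box (55 expected). From the raised camera it read about 53 mm. Both are within measuring error, so the box has moved little, if at all.
- **Surroundings:** the nearby mandarin and the spice jar looked undisturbed in the last views. I did not check the other bystanders again.
- **Robot:** wrist force was about 1 N, so the arm was touching nothing. Time at the last move was about 10 s.

**What disagreed with the brief**
- **Fingertip position:** shut, the fingertips measured about 9 mm behind the TCP, not 14 mm ahead. Because of this the first push landed on top of the ridge, at about 9 N. I backed off behind the ridge and folded again.
- **How it slid:** the panel moved home by friction from the pressed tips on the flat strip. The tips stopped about 12 mm short of the ridge face.

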